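# Set the plankton microscope for dark field: slide home, light to the third click

### The arm

A 6-joint arm with a two-finger parallel gripper is mounted at the origin on the work surface. World frame = base frame: x ahead of the robot, y to its left, z up, the work surface at z = 0. Lengths are in m, angles in degrees, forces in N, time in s.
With the tool pointing down it reaches from about 0.35 to 0.875 m from the base axis. Payload 4.2 kg.
Tool frame: the origin (TCP) lies at the centre of the arm's flange, where the gripper is bolted on; the fingertips stand 182 mm ahead of it and the grasp point (between the pads) lies 164 mm ahead of it (r.nose_length is the distance from the TCP to the fingertips, in m); z points along the fingers, y is the line along which they close (so a half turn about z gives the same grasp; the last joint's range is limited). The gripper opens to 87 mm and grips with 3 to 60 N. Pads are 19 mm wide; open, the fingers measure 117 mm over their backs; the gripper's body (75 mm by 190 mm) begins 51 mm behind the grasp point.
Start: joints at [90.046, 22.042, 0.453, 0, -68.411, -14.817], TCP at [0.159, 0.604, 0.405] pointing down, gripper open.
Joint ranges: [-179.83, 179.83], [-69.29, 118.12], [-61.27, 80.66], [-181.25, 117.63], [-171.15, -9.14], [-177.46, 177.46]. Speed limits (degrees/s): [159.86, 159.86, 180, 180, 180, 180].

### API

Orientations are given as a 3x3 rotation matrix whose columns are the frame's x, y, z axes.
In Python, from station import r, vision gives the robot as it stands. The module is installed in compiled form; this text tells all that it offers.
- The arm moves only by the shell command python3 -m creep 'ROWS'. ROWS is JSON, a list of rows, each a list of 7 numbers: the opening, from -1 (shut) to 1 (fully open), then the shift along the tool's x, y, z in mm, then the turn, a rotation vector about the tool's x, y, z in degrees. A call has 1 to 8 rows; each row is the pose to reach, as a shift and turn from the pose commanded when the call began, along the tool's axes at that moment; what a row does not reach only later rows make up. A row lasts 1/12 s, in which the tool goes at most 41.7 mm and 7.16 degrees, less where a joint would pass 70% of its speed; a pose out of reach is approached as far as the arm can. A call with a gripper value outside its range is refused whole. The fingers move at their own pace and stop on an object; the grip force is fixed at half the most. Time passes only in rows, so rows that repeat a pose let the fingers close. It gives the time, the measured TCP pose, the force, the opening and the grip force at its end, in the units of the state.
- r.sense(): the state, without advancing time (a new reading comes with each control period).
- vision.capture(name): name is "scene" or "top" or "wrist"; returns (picture, depth): 420x560x3 uint8, red, green, blue; 420x560 float32, m along the optical axis (not along the pixel's ray), 0 where there is no reading.
- vision.camera_model(name): a dict with "vertical_fov" (degrees; the focal length in pixels is half the picture's height over the tangent of half this angle, whatever the lens; pixels are square), "cx", "cy" (the principal point, pixels), "extrinsics" (4x4, takes a point from camera to world coordinates); the wrist camera has in their place "mount" (4x4, takes a point from camera to tool coordinates, whose origin is the TCP and whose axes are the flange's). Camera axes: x right, y down, z forward; pixel columns grow to the right and rows downward; lengths in m; the calibration is good to about 2 mm. The wrist camera is an equidistant fisheye: a pixel r from the principal point sees the ray r / f radians off the axis. A picture is of the moment at which its call begins: read the wrist's pose just before it. camera_model takes no time and is no camera call.
- r.finish_job(): hands the job in; it is judged then, once.
Trained networks look in the newest picture that a camera, given by its name, has taken for a name from the list of things; names that differ only in an ending like _2 or _b are one class to them, and where a whole thing is asked for, a point or a joint stands for the part that bears it (a point fixed in the world has none). Each returns a list of dicts, best first, with "conf" (0 to 1); they miss things now and then, are a little off and sometimes report something else, mostly with a low value. They report only what shows in the picture. A call takes as long as a camera call.
- vision.find_in(camera, thing): "uv" ([column, row] in pixels, amid what is visible of it).
- vision.cut_out(camera, thing): "region" (420x560 bool, what is visible of it) and "uv" ([column, row] in pixels, amid what is visible of it).
The state is a dict: "time_s": time; "joints": joint angles; "joint_velocities": joint speeds; "effort": joint torques, N m; "tcp_pos": TCP position; "ee_rot": TCP orientation; "wrist_force": force on the tool from outside, world axes, zero at the start; "moment": the same for the moment, N m; "gripper_width": opening from 0.0 (shut) to 1.0 (fully open); "gripper_force": force on a finger pad.
Only numpy, scipy, OpenCV 4.12 (cv2) and the standard library are available. Lean on these libraries where they do the work, as an engineer would, in place of code of your own. Each camera call takes 0.05 s, during which the arm holds its last target. There are 200 camera calls.

### The job

Set the plankton microscope's light base up for dark-field viewing: with the fingertips push the dark-field slide by its tab until it is fully home in the front of the base; only once it is home, push the light lever up click by click and leave it resting in the third click after off. Never let the light go on past the third click, because the live sample cannot stand it. Use gentle pushes only: grip and lift nothing, leave the dish, the jar and everything else where they are, and finish with the hand clear.

Things in the scene. Friction and masses are not known exactly. Their poses are not given: they have to be found in the camera images.
- light_base: fixed white box 220 (x) x 320 (y) x 60 mm high. Origin: centre of its underside; x points from its front face (x -110) back, away from the robot, y to the left, z up; yaw within 0.3 rad. In this frame (mm): glass stage and microscope tube at (10, 60), the tube 40 wide, z 132 to 265, its arm running back to a 22 thick post at (85, 130), 340 high.
- darkfield_slide (a joint): travel (m) of the flat dark-field slide into the base's front, along the base's +x: 0 = pulled out, 0.040 = fully home at its stop, where the tab's back touches the front face. Starts at 0 to 0.012, slides stiffly at about 2 N and stays where it is left.
- slide_tab: upright black ribbed tab on the slide's outer end, 8 mm thick (base's x), 44 wide (base's y), from 27 to 57 mm above the bench; free room in front. Origin: its middle in x and y, 36 mm above the bench, in the base's frame at x -154 mm + travel, y 60 mm; axes as the base's. The slide behind it is 50 wide, 6 thick, 36 mm above the bench.
- light_lever (a joint): travel (m) along the base's +x: 0 = off, at the slot's front end; spring clicks at 0.014, 0.028, 0.042 (third), 0.056, 0.070; stops 1 mm beyond the ends. Leaving a click takes 5 to 6 N; past half way the lever jumps ahead by itself into the next click and stays. Starts at 0 to 0.0195 and may creep into off or the first click. Beyond 0.050 is past the third.
- light_knob: black block knob with a white line on top, on an 8 mm stem in a slotted plate (plate top 62 mm above the bench) at the right of the base's top; bars of growing length mark the clicks, a dot off. 12 mm thick (base's x), 26 wide (y), 74 to 98 mm above the bench. Origin: centre of its underside, in the base's frame at x -65 mm + travel, y -105, z 74; axes as the base's.
- sample_dish: closed pale, translucent dish, 57 mm wide, 14 mm high, loose on the stage under the tube. Origin: centre of its underside. Leave alone.
- specimen_jar: small closed amber jar, 36 mm wide, 45 mm high, loose on the base's top near (-58, -8) mm in the base's frame, some 95 mm to the left of the light lever. Origin: centre of its underside. Leave alone.
- dish_stack: stack of three pale, translucent dishes, 90 mm wide, 49 mm high, on the bench to the right, nearer the robot. Origin: centre of its underside. Leave alone.
- wash_bottle: white wash bottle, 64 mm wide, 178 mm high, on the bench to the left of the base. Origin: centre of its underside. Leave alone.
- beaker: glass beaker, 68 mm wide, 85 mm high, on the bench to the left and nearer the robot. Origin: centre of its underside. Leave alone.
- sieve: grey round plankton sieve, 110 mm wide, 45 mm high, on the bench to the right of the base. Origin: centre of its underside. Leave alone.
- brush: lens brush, 160 mm long, lying on the bench in front and to the right of the base. Origin: its middle, on the bench. Leave alone.
- lens_cap: round black lens cap, 44 mm wide, 12 mm high, on the bench in front of the base. Origin: centre of its underside. Leave alone.

How it is judged (in metres and radians):
On the way, in this order (a step that is already met when the one before it is completed fails the run):
1. the dark-field slide is fully home (value of joint darkfield_slide above 0.037 m), for 0.2 s.
2. the light lever is in the third click (value of joint light_lever between 0.0385 and 0.0455 m), for 0.3 s.
At the end, for the whole second after the job is handed in: The dark-field slide is home (within 3 mm of its stop) and the light lever rests in its third click (0.042 m, within 3 mm), still and untouched (value of joint darkfield_slide above 0.037 m and value of joint light_lever between 0.039 and 0.045 m and velocity of joint light_lever between -0.005 and 0.005 m/s).
It fails at once if the light went on past the third click (lever beyond 0.050 m) (value of joint light_lever above 0.05 m).
It fails at once if the light was raised to the second click or more before the dark-field slide was home (value of joint light_lever above 0.0245 m and value of joint darkfield_slide below 0.036 m).
It fails at once if the lever's knob (over 30 N) or the slide's tab (over 35 N) was gripped or forced (contact force between the fingers and light_knob above 30 N or contact force between the fingers and slide_tab above 35 N).
It fails at once if the sample dish or the jar on the base was moved or lifted (over 12 mm) (distance of any of sample_dish, specimen_jar from where it was at the start of the episode above 0.012 m).
It fails at once if something else on the bench was moved or lifted (over 20 mm) (distance of any of dish_stack, wash_bottle, beaker, sieve, brush, lens_cap from where it was at the start of the episode above 0.02 m).
It also fails if it takes over 54 s, if anything falls off the work surface, if the arm or the gripper's body presses on something with over 40 N, if the wrist force passes 120 N, or if a joint passes its speed limit or range.

## Working session

There is one attempt and no reset: what is moved stays moved. The work goes in short steps, Python scripts to look and compute and a shell command to move; the robot and the scene stay as the last step left them, time stands still between calls to the robot, and variables do not carry over. Pictures are saved under pics/ and viewed, at most 10 in all, crops included, and the job is handed in when it is done.

```bash
mkdir -p pics; cat > h.py <<'E'
import numpy as np, cv2
from station import r, vision
def cam(n):
    m=vision.camera_model(n); f=210/np.tan(np.radians(m["vertical_fov"])/2); return m,f
def pts(n,d,mask,T=None):
    m,f=cam(n); v,u=np.nonzero(mask&(d>0)); z=d[v,u]
    x=(u-m["cx"])/f; y=(v-m["cy"])/f
    if "mount" in m:
        rr=np.hypot(x,y)+1e-9; k=np.tan(rr)/rr; x=x*k; y=y*k
    P=np.c_[x*z,y*z,z,np.ones(len(z))]
    E=m["extrinsics"] if "extrinsics" in m else T@np.array(m["mount"])
    return (P@np.array(E).T)[:,:3]
def tool():
    s=r.sense(); T=np.eye(4); T[:3,:3]=s["ee_rot"]; T[:3,3]=s["tcp_pos"]; return T
def rows_to(p,T=None):  # tool-axes shift (mm) to take the TCP to world p
    T=tool() if T is None else T
    return (T[:3,:3].T@(np.array(p)-T[:3,3])*1000).round(1)
E
python3 - <<'E'
from h import *
print(np.array(r.sense()["ee_rot"]).round(3),r.nose_length)
for n in("scene","top"):
    p,d=vision.capture(n); cv2.imwrite(f"pics/{n}0.png",p[...,::-1])
    for t in("light_base","slide_tab","light_knob","specimen_jar","lens_cap","brush","dish_stack","beaker","sieve","wash_bottle","sample_dish"):
        for o in vision.cut_out(n,t)[:1]:
            P=pts(n,d,o["region"]); 
            if len(P): print(n,t,round(o["conf"],2),np.round(o["uv"]),len(P),np.median(P,0).round(3),np.percentile(P,2,0).round(3),np.percentile(P,98,0).round(3))
E
```

```text
[[ 0.967 -0.255 -0.   ]
 [-0.255 -0.967 -0.002]
 [ 0.     0.002 -1.   ]] 0.1822
scene light_base 0.92 [310. 250.] 10766 [0.71  0.076 0.062] [ 0.555 -0.109  0.02 ] [0.756 0.195 0.304]
scene slide_tab 0.41 [156. 241.] 1410 [ 0.615 -0.347  0.02 ] [ 0.57  -0.394  0.002] [ 0.677 -0.289  0.047]
scene light_knob 0.52 [260. 220.] 67 [ 0.592 -0.064  0.091] [ 0.586 -0.075  0.072] [ 0.594 -0.053  0.099]
scene specimen_jar 0.71 [299. 226.] 227 [0.606 0.032 0.093] [0.585 0.017 0.064] [0.613 0.046 0.107]
scene lens_cap 0.42 [283. 200.] 130 [ 0.389 -0.025  0.013] [ 0.362 -0.043  0.001] [ 0.404 -0.004  0.017]
scene brush 0.89 [226. 188.] 358 [ 0.372 -0.214  0.019] [ 0.291 -0.276  0.004] [ 0.417 -0.171  0.023]
scene dish_stack 0.64 [431. 202.] 676 [0.394 0.41  0.06 ] [0.343 0.382 0.004] [0.407 0.442 0.086]
scene beaker 0.83 [430. 200.] 702 [0.393 0.411 0.06 ] [0.342 0.382 0.004] [0.407 0.444 0.086]
scene sieve 0.87 [157. 236.] 1426 [ 0.615 -0.347  0.02 ] [ 0.57  -0.394  0.001] [ 0.677 -0.289  0.047]
scene wash_bottle 0.94 [444. 267.] 1472 [0.679 0.394 0.088] [0.635 0.37  0.003] [0.69  0.429 0.158]
sc
[... 394 characters left out ...]
055]
top specimen_jar 0.74 [267. 162.] 169 [0.593 0.029 0.104] [0.581 0.014 0.075] [0.611 0.043 0.11 ]
top lens_cap 0.56 [286. 252.] 203 [ 0.385 -0.027  0.013] [ 0.365 -0.044  0.007] [ 0.403 -0.008  0.019]
top brush 0.7 [361. 263.] 772 [ 0.362 -0.22   0.018] [ 0.29  -0.277 -0.   ] [ 0.412 -0.177  0.025]
top dish_stack 0.75 [458. 236.] 1130 [ 0.431 -0.456  0.049] [ 0.392 -0.5    0.011] [ 0.473 -0.418  0.055]
top beaker 0.73 [107. 249.] 719 [0.378 0.425 0.044] [0.347 0.38  0.   ] [0.407 0.443 0.088]
top sieve 0.78 [410. 163.] 1536 [ 0.628 -0.348  0.006] [ 0.572 -0.395 -0.002] [ 0.676 -0.291  0.048]
top sample_dish 0.73 [238. 142.] 244 [0.65  0.093 0.077] [0.632 0.073 0.071] [0.676 0.122 0.082]
```

```bash
python3 - <<'E'
from h import *
p,d=vision.capture("top")
m,f=cam("top"); print(np.array(m["extrinsics"]).round(3),f)
o=vision.cut_out("top","light_base")[0]
P=pts("top",d,o["region"]); Q=P[(P[:,2]>.052)&(P[:,2]<.07)]
# pin the rectangle by scanning the yaw: robust extents
best=[]
for a in np.radians(np.arange(-18,18.1,.5)):
    c,s=np.cos(a),np.sin(a); X=Q[:,0]*c+Q[:,1]*s; Y=-Q[:,0]*s+Q[:,1]*c
    e=[*np.percentile(X,[.7,99.3]),*np.percentile(Y,[.7,99.3])]
    best.append(((e[1]-e[0])*(e[3]-e[2]),np.degrees(a),e,np.array([[c,-s],[s,c]])@[(e[0]+e[1])/2,(e[2]+e[3])/2]))
best.sort(key=lambda b:b[0])
for b in best[:3]: print(b[0],b[1],np.round(b[2],3),b[2][1]-b[2][0],b[2][3]-b[2][2],b[3].round(4))
t=vision.cut_out("top","slide_tab")[0]; T=pts("top",d,t["region"]);print(T[T[:,2]>.05].mean(0), np.ptp(T[T[:,2]>.05],0))
cv2.imwrite("pics/top1.png",cv2.resize(p[100:300,150:400,::-1],None,fx=3,fy=3,interpolation=cv2.INTER_CUBIC))
E
```

```text
[[ 0.023 -0.988  0.152  0.285]
 [-1.    -0.022  0.004 -0.002]
 [-0.    -0.152 -0.988  1.404]
 [ 0.     0.     0.     1.   ]] 541.9036282942162
0.06795062158197801 0.5 [ 0.536  0.753 -0.124  0.19 ] 0.21655450131324172 0.31378069340470005 [0.6444 0.039 ]
0.06809445683063516 1.0 [ 0.536  0.753 -0.13   0.185] 0.21653144039557515 0.3144783810897638 [0.6441 0.0388]
0.06830674146114203 1.5000000000000002 [ 0.536  0.753 -0.136  0.179] 0.2170335892863322 0.31472889374291746 [0.6438 0.0385]
[0.49287039 0.09695675 0.05694584] [0.00716494 0.04081644 0.01225461]
```

View pics/top1.png

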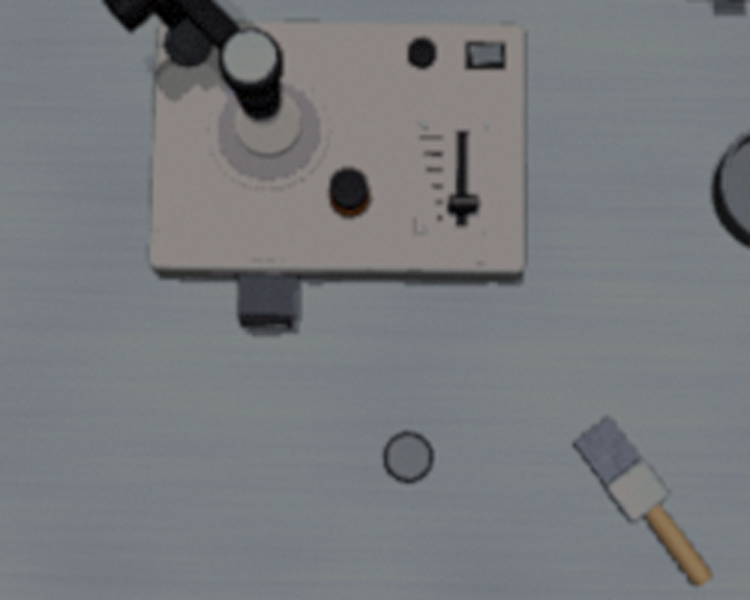

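The top view shows the base at nearly zero yaw, the tab at crop (268, 322) and the knob at (462, 205) near the first bar. The jar is at (348, 190) and the lens cap at (408, 457). I'm moving to a point in front of the tab.

```bash
python3 -m creep '[[-1,26,26,0,0,0,-3],[-1,52,52,0,0,0,-6],[-1,78,78,0,0,0,-9],[-1,104,104,0,0,0,-12],[-1,130,130,0,0,0,-15.3],[-1,156,156,0,0,0,-15.3],[-1,182,182,0,0,0,-15.3],[-1,208,208,0,0,0,-15.3]]'; python3 - <<'E'
from h import *
print(rows_to([.445,.097,.30]))
E
```

```text
time_s: 2.02
tcp_pos: [0.3079, 0.3484, 0.4051]
ee_rot: [[1.0, 0.01, 0.0], [0.01, -1.0, 0.001], [0.0, -0.001, -1.0]]
wrist_force: [0.5, 0.1, -0.4]
gripper_width: 0.478
gripper_force: 0.0
[134.6 252.8 104.9]
```

```bash
python3 -m creep '[[-1,17,32,13,0,0,0],[-1,34,63,26,0,0,0],[-1,51,95,39,0,0,0],[-1,68,127,52,0,0,0],[-1,85,158,65,0,0,0],[-1,102,190,78,0,0,0],[-1,119,222,91,0,0,0],[-1,135,253,105,0,0,0]]'; python3 -m creep '[[-1,0,0,0,0,0,0],[-1,0,0,0,0,0,0]]';  python3 - <<'E'
from h import *
T=tool(); p,d=vision.capture("wrist"); cv2.imwrite("pics/w0.png",p[...,::-1])
for t in("slide_tab","light_knob","light_base"):
    for o in vision.cut_out("wrist",t)[:1]:
        P=pts("wrist",d,o["region"],T); print(t,o["conf"],o["uv"],len(P),np.percentile(P,[2,50,98],0).round(4).tolist())
        np.save(t+".npy",P)
E
```

```text
time_s: 2.68
tcp_pos: [0.4454, 0.0968, 0.2998]
ee_rot: [[1.0, 0.01, 0.002], [0.01, -1.0, 0.001], [0.002, -0.001, -1.0]]
wrist_force: [1.6, 0.7, 1.2]
gripper_width: 0.01
gripper_force: 0.0
time_s: 2.85
tcp_pos: [0.4452, 0.0968, 0.299]
ee_rot: [[1.0, 0.005, -0.002], [0.005, -1.0, -0.001], [-0.002, 0.001, -1.0]]
wrist_force: [0.3, -0.5, -0.3]
gripper_width: 0.005
gripper_force: 0.0
slide_tab 0.61 [282.2, 138.2] 4172 [[0.4899, 0.0746, 0.0384], [0.5103, 0.098, 0.04], [0.5319, 0.1216, 0.0583]]
light_knob 0.55 [518.9, 47.2] 756 [[0.5819, -0.0752, 0.0788], [0.5859, -0.0584, 0.0963], [0.5928, -0.0519, 0.1]]
light_base 0.95 [321.1, 65.4] 45623 [[0.4967, -0.106, 0.0391], [0.567, 0.0751, 0.0607], [0.6239, 0.1891, 0.0647]]
```

View pics/w0.png

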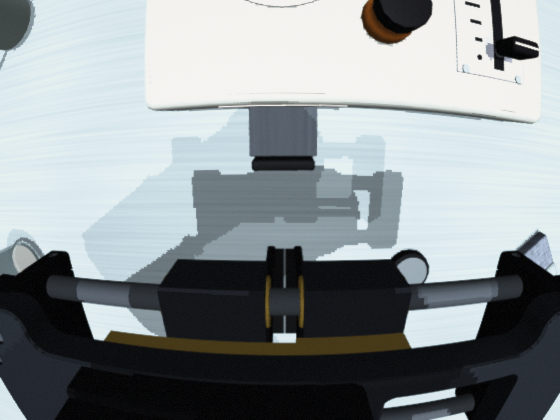

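The wrist view shows the tab at (283, 163) straight ahead of the closed fingers at (285, 290), and the knob at (520, 47). I'll descend in front of the tab and push.

```bash
python3 -m creep '[[-1,6,-1,20,0,0,0],[-1,12,-1,45,0,0,0],[-1,18,-1,70,0,0,0],[-1,20,-1,76,0,0,0],[-1,24,-1,77,0,0,0],[-1,28,-1,77,0,0,0]]'; python3 -m creep '[[-1,3,0,0,0,0,0],[-1,6,0,0,0,0,0],[-1,9,0,0,0,0,0],[-1,12,0,0,0,0,0],[-1,15,0,0,0,0,0],[-1,18,0,0,0,0,0],[-1,21,0,0,0,0,0],[-1,24,0,0,0,0,0]]'
python3 - <<'E'
from h import *
P=np.load("light_base.npy"); Q=P[(P[:,2]>.057)&(P[:,2]<.066)]
# front edge line of the top
ys=np.arange(-.1,.18,.01); e=[np.percentile(Q[abs(Q[:,1]-y)<.005,0],1) if (abs(Q[:,1]-y)<.005).sum()>20 else np.nan for y in ys]
e=np.array(e); k=~np.isnan(e); c=np.polyfit(ys[k],e[k],1); print(c,np.degrees(np.arctan(-c[0])),e.round(4))
print(np.array(vision.camera_model("wrist")["mount"]).round(3))
E
```

```text
time_s: 3.55
tcp_pos: [0.473, 0.1006, 0.2234]
ee_rot: [[1.0, 0.011, 0.001], [0.011, -1.0, 0.0], [0.001, -0.0, -1.0]]
wrist_force: [-0.3, -0.5, 0.3]
gripper_width: 0.004
gripper_force: 0.0
time_s: 4.22
tcp_pos: [0.497, 0.0997, 0.2228]
ee_rot: [[1.0, 0.009, -0.0], [0.009, -1.0, -0.0], [-0.0, 0.0, -1.0]]
wrist_force: [-2.7, 0.3, 2.2]
gripper_width: 0.006
gripper_force: 1.1
[-0.08016051  0.53252085] 4.583059263153713 [0.539  0.5389 0.5387 0.5386 0.5386 0.5387 0.5382 0.5383 0.5381 0.5379
 0.5375 0.5372 0.5372 0.5372 0.5369 0.5369 0.5371 0.5367 0.491  0.4902
 0.4901 0.49   0.4915 0.5363 0.5361 0.5359 0.5359 0.5357 0.5356]
[[ 0.    -0.958 -0.287  0.08 ]
 [ 1.     0.001  0.    -0.   ]
 [ 0.    -0.287  0.958  0.019]
 [ 0.     0.     0.     1.   ]]
```

```bash
python3 -m creep '[[-1,3,0,0,0,0,0],[-1,6,0,0,0,0,0],[-1,9,0,0,0,0,0],[-1,12,0,0,0,0,0],[-1,14,0,0,0,0,0],[-1,16,0,0,0,0,0],[-1,17,0,0,0,0,0],[-1,18,0,0,0,0,0]]'
```

```text
time_s: 4.88
tcp_pos: [0.5141, 0.0999, 0.2225]
ee_rot: [[1.0, 0.009, -0.003], [0.009, -1.0, -0.001], [-0.003, 0.001, -1.0]]
wrist_force: [-6.7, 1.5, 3.9]
gripper_width: 0.003
gripper_force: 3.5
```

```bash
python3 -m creep '[[-1,0.5,0,0,0,0,0],[-1,1,0,0,0,0,0],[-1,1.5,0,0,0,0,0],[-1,2,0,0,0,0,0]]'
```

```text
time_s: 5.22
tcp_pos: [0.5148, 0.1, 0.2225]
ee_rot: [[1.0, 0.009, -0.006], [0.009, -1.0, -0.001], [-0.006, 0.001, -1.0]]
wrist_force: [-12.1, 2.9, 7.7]
gripper_width: 0.004
gripper_force: 5.6
```

The push force jumped from 3 N to 12 N with almost no advance, so the slide should be at its stop. I'll back off and check.

```bash
python3 -m creep '[[-1,-10,0,0,0,0,0],[-1,-25,0,0,0,0,0],[-1,-40,0,-20,0,0,0],[-1,-45,20,-50,0,0,0],[-1,-45,50,-80,0,0,0],[-1,-45,80,-90,0,0,0],[-1,-45,100,-90,0,0,0],[-1,-45,100,-90,0,0,0]]'; python3 -m creep '[[-1,0,0,0,0,0,0],[-1,0,0,0,0,0,0]]'; python3 - <<'E'
from h import *
T=tool(); p,d=vision.capture("wrist"); cv2.imwrite("pics/w1.png",p[...,::-1])
print(T[:3,3])
for t in("slide_tab","light_knob","light_base"):
    for o in vision.cut_out("wrist",t)[:1]:
        P=pts("wrist",d,o["region"],T); print(t,o["conf"],o["uv"],len(P),np.percentile(P,[2,50,98],0).round(4).tolist())
        if t=="light_knob":
            K=P[P[:,2]>.094]; print("top",np.percentile(K,[3,50,97],0).round(4).tolist(),K.mean(0))
E
```

```text
time_s: 5.88
tcp_pos: [0.4726, -0.0026, 0.3141]
ee_rot: [[1.0, 0.006, 0.005], [0.006, -1.0, 0.001], [0.005, -0.001, -1.0]]
wrist_force: [0.4, -0.6, -0.8]
gripper_width: 0.007
gripper_force: 0.0
time_s: 6.05
tcp_pos: [0.4728, -0.0001, 0.3127]
ee_rot: [[1.0, 0.009, 0.001], [0.009, -1.0, 0.0], [0.001, -0.0, -1.0]]
wrist_force: [0.3, 1.4, -0.0]
gripper_width: 0.009
gripper_force: 0.0
[ 4.72785099e-01 -1.20671020e-04  3.12703202e-01]
slide_tab 0.9 [157.5, 152.2] 641 [[0.5254, 0.0762, 0.0392], [0.5302, 0.0947, 0.0573], [0.5342, 0.1185, 0.059]]
light_knob 0.95 [389.0, 67.1] 920 [[0.5819, -0.0766, 0.08], [0.5869, -0.063, 0.0981], [0.5938, -0.0527, 0.1001]]
top [[0.5823, -0.0765, 0.095], [0.5876, -0.0644, 0.0984], [0.5935, -0.0534, 0.1]] [ 0.58768764 -0.0646036   0.09813655]
light_base 0.7 [256.5, 78.3] 52397 [[0.5357, -0.1115, 0.0567], [0.5852, 0.0237, 0.061], [0.6486, 0.1872, 0.0651]]
```

View pics/w1.png

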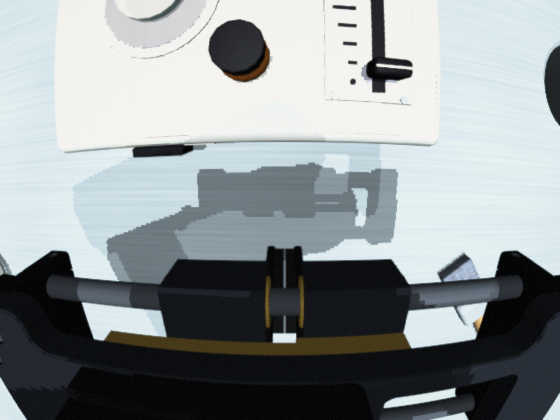

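The slide is home: the tab lies flush at (163, 151). The knob is at (389, 68). I'll measure it against the dot and bars.

```bash
python3 - <<'E'
from h import *
T=tool(); p,d=vision.capture("wrist")
g=p.astype(int).sum(2)
for n,(u,v) in dict(dot=(352,81),b1=(350,62),b2=(350,43),b3=(345,24),b4=(342,7)).items():
    m=np.zeros((420,560),bool); m[max(0,v-6):v+7,u-9:u+10]=True
    m&=g<g[m].max()-200
    P=pts("wrist",d,m,T); print(n,len(P),P.mean(0).round(4))
o=vision.cut_out("wrist","light_knob")[0]; m=o["region"]&(g>450); P=pts("wrist",d,m,T); print("white line",len(P),P.mean(0).round(4))
cv2.imwrite("pics/w2.png",cv2.resize(p[0:120,310:450,::-1],None,fx=5,fy=5,interpolation=cv2.INTER_CUBIC))
E
```

```text
dot 30 [ 0.5808 -0.0468  0.0634]
b1 36 [ 0.5948 -0.0464  0.0633]
b2 48 [ 0.6087 -0.0442  0.0635]
b3 60 [ 0.6228 -0.0418  0.0631]
b4 72 [ 0.6366 -0.0387  0.0635]Traceback (most recent call last):
  File "<stdin>", line 8, in <module>
IndexError: list index out of range
```

The dot sits at x 0.5808 and the bars are spaced 14 mm apart. The knob at about 0.588 is then just short of half way to the first click. I'm moving in front of it.

```bash
python3 -m creep '[[-1,0,25,0,0,0,0],[-1,10,55,0,0,0,0],[-1,30,67.5,10,0,0,0],[-1,50,67.5,30,0,0,0],[-1,65,67.5,45,0,0,0],[-1,71,67.5,49,0,0,0],[-1,71,67.5,49,0,0,0]]'; python3 - <<'E'
from h import *
T=tool(); print(T[:3,3]); p,d=vision.capture("wrist"); cv2.imwrite("pics/w3.png",p[...,::-1])
for o in vision.cut_out("wrist","light_knob")[:2]:
    P=pts("wrist",d,o["region"],T); print(o["conf"],o["uv"],np.percentile(P[P[:,2]>.094],[3,50,97],0).round(4).tolist())
E
```

```text
time_s: 6.93
tcp_pos: [0.545, -0.0669, 0.2621]
ee_rot: [[1.0, 0.009, -0.003], [0.009, -1.0, -0.001], [-0.003, 0.001, -1.0]]
wrist_force: [-0.4, 0.3, -0.0]
gripper_width: 0.004
gripper_force: 0.0
[ 0.54496735 -0.0669241   0.26210297]
0.57 [281.7, 190.7] [[0.5831, -0.0778, 0.0954], [0.5891, -0.0659, 0.0984], [0.594, -0.0543, 0.1]]
```

View pics/w3.png

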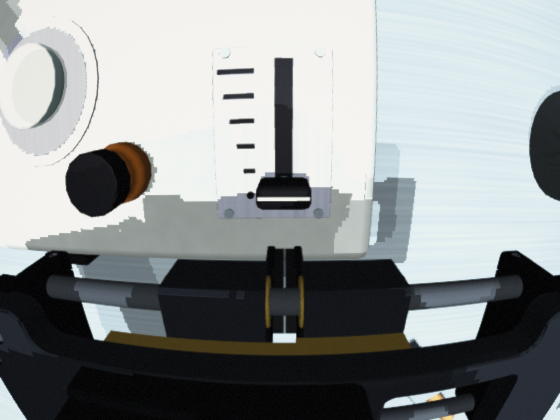

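The fingers (285, 270) are lined up with the knob (284, 198), which sits just above the dot (250, 195). I'm pushing gently in small steps.

```bash
python3 -m creep '[[-1,6,0,0,0,0,0],[-1,12,0,0,0,0,0],[-1,18,0,0,0,0,0],[-1,21,0,0,0,0,0],[-1,23,0,0,0,0,0],[-1,25,0,0,0,0,0],[-1,26,0,0,0,0,0],[-1,27,0,0,0,0,0]]'; python3 -m creep '[[-1,1,0,0,0,0,0],[-1,2,0,0,0,0,0]]';python3 -m creep '[[-1,1,0,0,0,0,0],[-1,2,0,0,0,0,0]]'
```

```text
time_s: 7.7
tcp_pos: [0.5713, -0.0669, 0.2637]
ee_rot: [[1.0, 0.009, -0.0], [0.009, -1.0, -0.0], [-0.0, -0.0, -1.0]]
wrist_force: [-0.8, 0.9, -0.7]
gripper_width: 0.005
gripper_force: 0.0
time_s: 7.87
tcp_pos: [0.5733, -0.0669, 0.2637]
ee_rot: [[1.0, 0.009, -0.0], [0.009, -1.0, -0.0], [-0.0, 0.0, -1.0]]
wrist_force: [0.1, 0.1, 1.1]
gripper_width: 0.006
gripper_force: 0.0
time_s: 8.03
tcp_pos: [0.5753, -0.0669, 0.2637]
ee_rot: [[1.0, 0.009, -0.0], [0.009, -1.0, 0.0], [-0.0, -0.0, -1.0]]
wrist_force: [-0.5, 0.3, 0.1]
gripper_width: 0.002
gripper_force: 0.0
```

```bash
python3 - <<'E'
from h import *
T=tool(); print(T[:3,3]); p,d=vision.capture("wrist"); cv2.imwrite("pics/w4.png",p[...,::-1])
for o in vision.cut_out("wrist","light_knob")[:2]:
    P=pts("wrist",d,o["region"],T); print(o["conf"],o["uv"],np.percentile(P[P[:,2]>.094],[3,50,97],0).round(4).tolist())
E
```

```text
[ 0.57532086 -0.06688532  0.26373977]
0.86 [282.2, 234.9] [[0.5903, -0.0775, 0.0951], [0.5965, -0.0659, 0.0984], [0.601, -0.0542, 0.0998]]
```

```bash
python3 -m creep '[[-1,1,0,0,0,0,0],[-1,2,0,0,0,0,0],[-1,3,0,0,0,0,0],[-1,4,0,0,0,0,0]]'; python3 -m creep '[[-1,1,0,0,0,0,0],[-1,2,0,0,0,0,0]]';python3 -m creep '[[-1,1,0,0,0,0,0],[-1,2,0,0,0,0,0]]';python3 -m creep '[[-1,1,0,0,0,0,0],[-1,2,0,0,0,0,0]]'
```

```text
time_s: 8.47
tcp_pos: [0.5781, -0.0669, 0.2635]
ee_rot: [[1.0, 0.009, -0.005], [0.009, -1.0, -0.0], [-0.005, 0.0, -1.0]]
wrist_force: [-6.1, 1.9, 4.6]
gripper_width: 0.0
gripper_force: 3.2
time_s: 8.63
tcp_pos: [0.5799, -0.0669, 0.2634]
ee_rot: [[1.0, 0.009, -0.005], [0.009, -1.0, -0.0], [-0.005, 0.0, -1.0]]
wrist_force: [-5.6, 0.9, 3.4]
gripper_width: 0.002
gripper_force: 2.6
time_s: 8.8
tcp_pos: [0.5828, -0.0669, 0.2634]
ee_rot: [[1.0, 0.009, -0.001], [0.009, -1.0, -0.0], [-0.001, 0.0, -1.0]]
wrist_force: [-1.6, -0.1, -1.3]
gripper_width: 0.002
gripper_force: 0.8
time_s: 8.97
tcp_pos: [0.5861, -0.0667, 0.264]
ee_rot: [[1.0, 0.01, 0.003], [0.01, -1.0, 0.0], [0.003, -0.0, -1.0]]
wrist_force: [-0.9, 0.4, -0.4]
gripper_width: 0.005
gripper_force: 0.0
```

```bash
python3 - <<'E'
from h import *
T=tool(); print(T[:3,3]); p,d=vision.capture("wrist"); cv2.imwrite("pics/w5.png",p[...,::-1])
for o in vision.cut_out("wrist","light_knob")[:2]:
    P=pts("wrist",d,o["region"],T); print(o["conf"],o["uv"],np.percentile(P[P[:,2]>.094],[3,50,97],0).round(4).tolist())
E
```

```text
[ 0.5861022  -0.06670949  0.26395061]
0.83 [281.8, 231.1] [[0.6044, -0.0774, 0.095], [0.6104, -0.0661, 0.0985], [0.615, -0.054, 0.1]]
```

Second click confirmed (+14.0 mm). I'll push for the third, stopping when the force drops.

```bash
python3 -m creep '[[-1,1,0,0,0,0,0],[-1,2,0,0,0,0,0],[-1,3,0,0,0,0,0],[-1,4,0,0,0,0,0],[-1,5,0,0,0,0,0],[-1,6,0,0,0,0,0]]'; python3 -m creep '[[-1,1,0,0,0,0,0],[-1,2,0,0,0,0,0]]'
```

```text
time_s: 9.57
tcp_pos: [0.591, -0.0667, 0.2637]
ee_rot: [[1.0, 0.009, -0.002], [0.009, -1.0, -0.0], [-0.002, 0.0, -1.0]]
wrist_force: [-1.7, 0.9, 1.6]
gripper_width: 0.001
gripper_force: 1.3
time_s: 9.73
tcp_pos: [0.5922, -0.0668, 0.2635]
ee_rot: [[1.0, 0.009, -0.005], [0.009, -1.0, -0.0], [-0.005, 0.0, -1.0]]
wrist_force: [-5.6, 0.9, 4.6]
gripper_width: 0.005
gripper_force: 3.2
```

```bash
python3 -m creep '[[-1,1,0,0,0,0,0],[-1,2,0,0,0,0,0]]'
```

```text
time_s: 9.9
tcp_pos: [0.594, -0.0668, 0.2635]
ee_rot: [[1.0, 0.009, -0.005], [0.009, -1.0, -0.0], [-0.005, 0.0, -1.0]]
wrist_force: [-5.4, 1.0, 3.2]
gripper_width: 0.004
gripper_force: 2.4
```

```bash
python3 -m creep '[[-1,1,0,0,0,0,0],[-1,2,0,0,0,0,0]]'
```

```text
time_s: 10.07
tcp_pos: [0.597, -0.0667, 0.2636]
ee_rot: [[1.0, 0.009, -0.001], [0.009, -1.0, -0.0], [-0.001, 0.0, -1.0]]
wrist_force: [-1.5, -0.5, -1.1]
gripper_width: 0.006
gripper_force: 0.7
```

```bash
python3 -m creep '[[-1,1,0,0,0,0,0],[-1,1.5,0,0,0,0,0],[-1,1.5,0,0,0,0,0]]';  python3 - <<'E'
from h import *
T=tool(); print(T[:3,3]); p,d=vision.capture("wrist"); cv2.imwrite("pics/w6.png",p[...,::-1])
for o in vision.cut_out("wrist","light_knob")[:2]:
    P=pts("wrist",d,o["region"],T); print(o["conf"],o["uv"],np.percentile(P[P[:,2]>.094],[3,50,97],0).round(4).tolist())
E
```

```text
time_s: 10.32
tcp_pos: [0.5996, -0.0666, 0.2639]
ee_rot: [[1.0, 0.009, 0.002], [0.009, -1.0, 0.0], [0.002, -0.0, -1.0]]
wrist_force: [-0.4, 0.4, 0.7]
gripper_width: 0.009
gripper_force: 0.0
[ 0.59956648 -0.06659083  0.26392692]
0.85 [281.9, 230.8] [[0.6188, -0.0772, 0.0949], [0.6246, -0.0655, 0.0984], [0.629, -0.0539, 0.0999]]
```

Third click (+14.2 mm). Now I'll retreat forward and up, then check.

```bash
python3 -m creep '[[-1,-10,0,0,0,0,0],[-1,-25,0,0,0,0,0],[-1,-45,0,-10,0,0,0],[-1,-70,0,-30,0,0,0],[-1,-95,-10,-55,0,0,0],[-1,-110,-30,-75,0,0,0],[-1,-120,-40,-80,0,0,0],[-1,-120,-40,-80,0,0,0]]'; python3 -m creep '[[-1,0,0,0,0,0,0],[-1,0,0,0,0,0,0],[-1,0,0,0,0,0,0]]'; python3 - <<'E'
from h import *
T=tool(); p,d=vision.capture("wrist"); cv2.imwrite("pics/w7.png",p[...,::-1])
for t in("slide_tab","light_knob"):
  for o in vision.cut_out("wrist",t)[:1]:
    P=pts("wrist",d,o["region"],T); print(t,o["conf"],o["uv"],np.percentile(P,[3,50,97],0).round(4).tolist())
E
```

```text
time_s: 11.08
tcp_pos: [0.4772, -0.0267, 0.3463]
ee_rot: [[1.0, 0.011, 0.005], [0.011, -1.0, 0.002], [0.005, -0.002, -1.0]]
wrist_force: [0.8, -0.1, -0.2]
gripper_width: 0.007
gripper_force: 0.0
time_s: 11.33
tcp_pos: [0.4789, -0.0281, 0.3429]
ee_rot: [[1.0, 0.009, -0.001], [0.009, -1.0, -0.0], [-0.001, 0.0, -1.0]]
wrist_force: [0.3, -0.3, 0.2]
gripper_width: 0.006
gripper_force: 0.0
slide_tab 0.85 [141.2, 156.1] [[0.5256, 0.0762, 0.04], [0.53, 0.0949, 0.0574], [0.5337, 0.117, 0.0589]]
light_knob 0.83 [336.3, 33.9] [[0.6168, -0.0767, 0.0788], [0.6203, -0.0645, 0.0979], [0.628, -0.0527, 0.1002]]
```

View pics/w7.png

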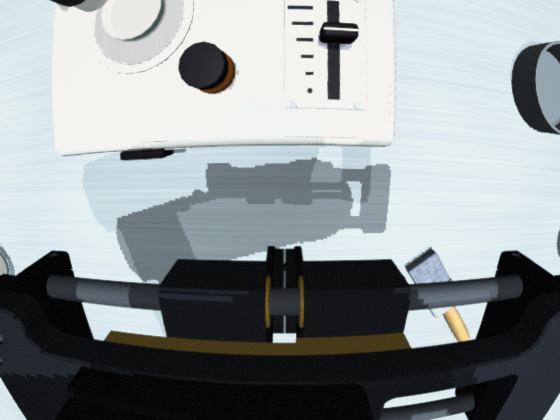

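The tab is flush at (146, 154), the knob is at (340, 33) in the third click, the jar hasn't moved, and the hand is clear.

```bash
python3 -c "
from station import r
print(r.finish_job())"
```

```text
the job is handed in; nothing more can be done
None
```

The dark-field slide was pushed fully home, then the light lever was raised click by click to the third click; the last wrist picture showed both in place and the hand clear, and the job is handed in (no verdict was returned).

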